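# Wedge the rocking tube-chamfering machine steady

### The arm

A 7-joint arm with a two-finger parallel gripper is mounted at the origin on the work surface. World frame = base frame: x ahead of the robot, y to its left, z up, the work surface at z = 0. Lengths are in m, angles in rad, forces in N, time in s.
With the tool pointing down it reaches from about 0.4 to 0.85 m from the base axis. Payload 4.5 kg.
Tool frame: the origin (TCP) lies between the finger pads; the fingertips stand 19 mm ahead of it and the grasp point (between the pads) is the TCP (r.tips_ahead is the distance from the TCP to the fingertips, in m); z points along the fingers, y is the line along which they close (so a half turn about z gives the same grasp; the last joint's range is limited). The gripper opens to 88 mm and grips with 3 to 60 N. Pads are 18 mm wide; open, the fingers measure 123 mm over their backs; the gripper's body (75 mm by 187 mm) begins 45 mm behind the grasp point.
Start: joints at [1.193, 0.689, -0.195, 1.565, 0.157, 0.902, -0.215], TCP at [0.25, -0.573, 0.258] pointing down, gripper open.
Joint ranges: [-3.01, 3.01], [-0.46, 2.08], [-1.47, 1.51], [0.13, 2.56], [-1, 4.14], [0.04, 2.09], [-2.66, 2.66]. Speed limits (rad/s): [2.57, 2.57, 3.14, 3.14, 3.14, 3.14, 3.14].

### API

Orientations are given as a unit quaternion [x, y, z, w].
In Python, from plant import r, cams, models gives the robot as it stands. The module is installed in compiled form; this text tells all that it offers.
- The arm moves only by the tool jog_arm, never from a script. Its arguments are lists of equal length, an entry for each row: "turn": the turn, a rotation vector about the tool's x, y, z in rad, a list of three; "translation": the shift along the tool's x, y, z in m, a list of three; "grip": the closure, from 0 (fully open) to 1 (shut). In form: {"turn": [[ax, ay, az], ...], "translation": [[tx, ty, tz], ...], "grip": [grip, ...]}. A call has 1 to 20 rows; each row is the pose to reach, as a shift and turn from the pose commanded when the call began, along the tool's axes at that moment; what a row does not reach only later rows make up. A row lasts 1/8 s, in which the tool goes at most 62.5 mm and 10.7 degrees, less where a joint would pass 70% of its speed; a pose out of reach is approached as far as the arm can. A call with a gripper value outside its range is refused whole. The fingers move at their own pace and stop on an object; "force" is the grip in N (left out, the last holds). Time passes only in rows, so rows that repeat a pose let the fingers close. It gives the time, the measured TCP pose, the force, the opening and the grip force at its end, in the units of the state.
- r.get_state(): the state, without advancing time (a new reading comes with each control period).
- cams.snapshot(name): name is "side" or "top" or "wrist"; returns the picture (420x560x3 uint8, red, green, blue); there is no depth.
- cams.camera_params(name): a dict with "fx", "fy", "cx", "cy" (pixels), "k1" (the pictures are not rectified: a ray, as slopes to the right and down, at radius r is drawn at 1 + k1 r^2 times it, then the intrinsics apply), "eye" and "orientation" of the camera in the world. Camera axes: x right, y up, looking along -z (the intrinsics and any distortion apply to the point x, -y, -z); pixel columns grow to the right and rows downward; lengths in m; the calibration is good to about 2 mm. A picture is of the moment at which its call begins: read the wrist's pose just before it. camera_params takes no time and is no camera call; for the wrist camera it gives the pose at the moment of the call.
- r.finish_job(): hands the job in; it is judged then, once.
Trained networks look in the newest picture that a camera, given by its name, has taken for a name from the list of things; names that differ only in an ending like _2 or _b are one class to them, and where a whole thing is asked for, a point or a joint stands for the part that bears it (a point fixed in the world has none). Each returns a list of dicts, best first, with "p" (0 to 1); they miss things now and then, are a little off and sometimes report something else, mostly with a low value. They report only what shows in the picture. A call takes as long as a camera call. They do not tell look-alikes from the thing itself.
- models.find_in(camera, name): "position" ([x, y, z] in m, in world coordinates, good to about 4 mm: the middle of the surface that is visible of it).
- models.masks_of(camera, name): "pixels" (420x560 bool, what is visible of it).
- models.place_of(camera, name): "position" ([x, y, z] in m, in world coordinates, good to about 4 mm: a listed point, or the origin of a listed thing).
The state is a dict: "clock": time; "q": joint angles; "qd": joint speeds; "joint_torque": joint torques, N m; "tool_pos": TCP position; "eef_rot": TCP orientation; "contact_force": force on the tool from outside, world axes, zero at the start; "moment": the same for the moment, N m; "opening": opening from 0.0 (shut) to 1.0 (fully open); "finger_force": force on a finger pad.
Only numpy, scipy, OpenCV 4.12 (cv2) and the standard library are available. Lean on these libraries where they do the work, as an engineer would, in place of code of your own. Each camera call takes 0.05 s, during which the arm holds its last target. There are 200 camera calls.

### The job

The small tube-chamfering machine rocks because the rubber foot under its far-left corner is worn short. Press down on that corner to feel it rock, push the wooden wedge along the bench, thin end first, under the worn foot until it bites, then press the same corner firmly again to make sure it no longer gives, and take your hand away with the wedge left in place. Only push and press with the fingertips: do not pick the wedge up, do not shift the machine along the bench, and leave the tube, the fitting and the tray of nuts where they are.

Things in the scene. Friction and masses are not known exactly. Their poses are not given: they have to be found in the camera images.
- machine: Tube-end chamfering machine, 6 kg, loose: grey base plate 190 (x) by 330 (y) mm, 12 thick, top 40 mm above the bench, on four round black rubber feet. Blue motor (164 mm high) at its right end (-y), tube clamp at the left. Origin: middle of the four feet, at bench level; x points away from the robot, y to its left, z up. It gives only at its far-left corner and rocks back to level when let go.
- corner (a point): The spot to press: top of the base plate above the centre of the worn far-left foot, 40 mm above the bench, 20 mm in from both plate edges (75 and 145 mm from the machine's middle in its x and y). Axes as the machine's. Unwedged, 4 to 6 N straight down here rocks it down 6 to 10 mm, until the worn foot meets the bench; a firm test press is about 10 N, held a moment; with the wedge tight it does not move it.
- worn_foot_axis (a point): The worn foot: a point on the bench straight below its centre. The foot is 28 mm across; its underside hangs 6 to 10 mm above the bench (differs from start to start). Axes as the machine's; the wedge goes in from the left, along the machine's -y.
- clamp (a point): Top of the tube clamp on the machine, 107 mm above the bench, 106 mm left of its middle; the clamp covers x -45 to +43, y 89 to 123 mm, and a tube end sticks out of it 96 mm above the bench at x = 6 mm, to y = 158 mm. The clamp's lever knob, on the robot's side, is 136 mm high.
- wedge: Beech wedge loose on the bench, 60 g, 120 mm long (x), 45 wide (y); flat underside, upper face falling from 20 mm at the back (-x) to 2.5 mm at the thin end (+x). Origin: middle of the underside. It lies left of the machine, thin end roughly towards the worn foot, off line by up to 30 mm and 0.3 rad. It slides at under 1 N; under the foot it is tight at a push of 6 to 10 N, and stays there.
- wedge_back (a point): Middle of the wedge's upright back face (20 mm high, 45 mm wide), 10 mm above the bench: where to push. Axes as the wedge's.
- wedge_tip (a point): Middle of the wedge's thin end, at bench level. Axes as the wedge's.
- tube: Copper tube 160 mm long and 12 mm across with a brass hexagon nut (20 mm) near either end, lying on the bench nearer the robot than the wedge; leave it alone. Origin: under its middle; it lies along its y.
- union: Brass union fitting standing upright on the bench beyond the wedge, 30 mm across, 44 mm high; leave it alone. Origin: centre of its underside.
- nut_tray: Blue plastic tray of brass nuts, 120 by 180 by 60 mm, beyond the machine; leave it alone. Origin: centre of its underside.
Not all that is in view belongs to the job. What is meant by the wedge is not blue, green or grey, and is the larger of those in its own colour.

How it is judged:
By the outcome, as a careful person would: the job done as asked, in the order asked, and still so for the second after the job is handed in, with the robot touching nothing.
It also fails if it takes over 72 s, if anything falls off the work surface, if the arm or the gripper's body presses on something with over 40 N, if the wrist force passes 120 N, or if a joint passes its speed limit or range.

## Working session

There is one attempt and no reset: what is moved stays moved. The work goes in short steps, Python scripts to look and compute and a tool call to move; the robot and the scene stay as the last step left them, time stands still between calls to the robot, and variables do not carry over. Pictures are saved under pics/ and viewed, at most 10 in all, crops included, and the job is handed in when it is done.

Besides the shell and the picture viewer there is one more tool, called after ">>>" as name(argument=value, ...) on one line, values as JSON. jog_arm: Moves the arm, as the interface text tells. Its arguments: {"type":"object","properties":{"turn":{"type":"array"},"translation":{"type":"array"},"grip":{"type":"array"},"force":{"type":"number"}},"required":["turn","translation","grip"]}

```bash
mkdir -p pics
cat > h.py <<'E'
from plant import r,cams,models
import numpy as np,cv2
from scipy.spatial.transform import Rotation as R
def snap(c,n=None):
    im=cams.snapshot(c)
    if n: cv2.imwrite('pics/'+n+'.png',im[:,:,::-1])
    return im
def pix(c,P):
    k=cams.camera_params(c);p=R.from_quat(k['orientation']).inv().apply(np.array(P)-k['eye'])
    s=np.array([p[0],-p[1]])/-p[2];s=s*(1+k['k1']*(s@s));return np.array([k['cx']+k['fx']*s[0],k['cy']+k['fy']*s[1]])
def ray(c,uv,z):
    k=cams.camera_params(c);d=(np.array(uv)-[k['cx'],k['cy']])/[k['fx'],k['fy']];s=d.copy()
    for _ in range(20): s=d/(1+k['k1']*(s@s))
    w=R.from_quat(k['orientation']).apply([s[0],-s[1],-1]);e=np.array(k['eye']);return e+w*(z-e[2])/w[2]
def st():
    s=r.get_state();print({k:np.round(s[k],4).tolist() for k in['clock','tool_pos','eef_rot','contact_force','opening','q']})
E
cat > a.py <<'E'
from h import *
st()
a=snap('top','top0')
for n in['machine','corner','worn_foot_axis','clamp','wedge','wedge_back','wedge_tip','tube','union','nut_tray']:
    print(n,[(np.round(d['position'],3).tolist(),round(d['p'],2),pix('top',d['position']).round().tolist()) for d in models.place_of('top',n)][:4])
b=snap('side','side0')
for n in['machine','corner','worn_foot_axis','wedge','wedge_back','wedge_tip']:
    print(n,[(np.round(d['position'],3).tolist(),round(d['p'],2),pix('side',d['position']).round().tolist()) for d in models.place_of('side',n)][:4])
for c in['top','side']: print(cams.camera_params(c))
E
python3 a.py
```

```text
{'clock': 0.0, 'tool_pos': [0.2499, -0.5722, 0.2569], 'eef_rot': [0.9789, 0.2045, -0.0003, -0.0009], 'contact_force': [0.2665, 0.6218, -0.2483], 'opening': 0.9993, 'q': [1.1928, 0.69, -0.1945, 1.5663, 0.1573, 0.9025, -0.2151]}
machine [([0.443, -0.154, -0.001], 0.92, [379.0, 283.0])]
corner [([0.549, -0.032, 0.045], 0.89, [322.0, 230.0])]
worn_foot_axis []
clamp []
wedge [([0.678, 0.239, -0.001], 0.92, [199.0, 175.0]), ([0.826, -0.15, -0.001], 0.66, [372.0, 112.0]), ([0.758, 0.122, 0.002], 0.65, [252.0, 140.0]), ([0.596, 0.09, -0.004], 0.61, [264.0, 211.0])]
wedge_back [([0.742, 0.092, 0.008], 0.94, [265.0, 146.0]), ([0.645, 0.289, 0.013], 0.88, [174.0, 188.0]), ([0.812, -0.212, 0.011], 0.81, [400.0, 116.0]), ([0.596, 0.146, 0.01], 0.75, [238.0, 210.0])]
wedge_tip [([0.597, 0.031, -0.0], 0.88, [292.0, 211.0]), ([0.842, -0.092, -0.002], 0.79, [346.0, 106.0]), ([0.456, 0.302, 0.004], 0.73, [165.0, 275.0]), ([0.779, 0.16, 0.001], 0.7, [235.0, 131.0])]
tube [([0.457, 0.134, -0.0], 0.6, [243.0, 276.0]), ([0.598, 0.144, 0.009], 0.44, [239.0, 209.0])]
union [([0.726, 0.031, -0.003], 0.67, [
[... 844 characters left out ...]
[0.778, 0.167, 0.001], 0.97, [158.0, 289.0]), ([0.594, 0.024, -0.0], 0.95, [277.0, 251.0]), ([0.836, -0.09, 0.004], 0.62, [180.0, 199.0]), ([0.717, 0.192, -0.001], 0.58, [186.0, 307.0])]
{'fx': 433.93323413157873, 'fy': 433.93323413157873, 'cx': 286.4335034356089, 'cy': 212.83112810953273, 'k1': -0.1187745851761673, 'eye': array([0.43176982, 0.00941319, 0.92656151]), 'orientation': array([ 0.07284149, -0.0485763 , -0.7021866 ,  0.7065893 ])}
{'fx': 425.2095161116324, 'fy': 425.2095161116324, 'cx': 278.369135806299, 'cy': 208.716702602929, 'k1': -0.06247185722374619, 'eye': array([0.4853075 , 0.62363074, 0.5670026 ]), 'orientation': array([-0.03314903,  0.44282549,  0.89133592, -0.09125242])}
```

View pics/top0.png

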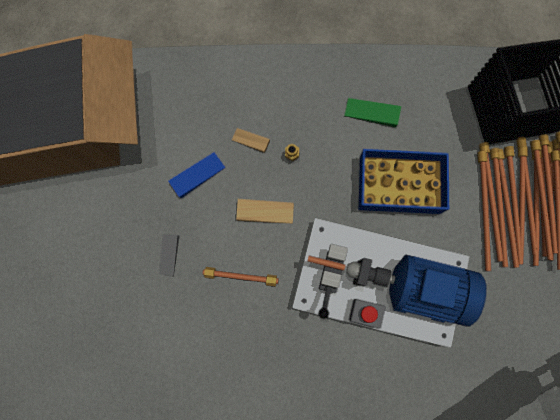

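View pics/side0.png

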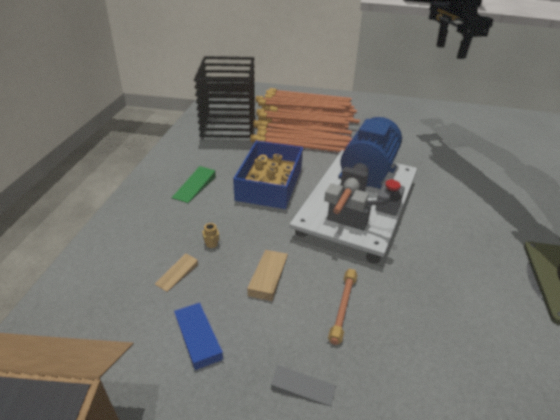

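The top view shows five wedge-shaped candidates: large beech (264,211), small beech (252,140), blue (197,175), green (372,112) and grey (169,255). I choose the large beech one at (264,211). The machine's far-left corner is at about (320,228), the tube at (240,276) and the union at (292,152). Next I'll take a crop of the wedge and the plate corners.

```bash
cat > b.py <<'E'
from h import *
im=cv2.imread('pics/top0.png')
cv2.imwrite('pics/crop1.png',cv2.resize(im[125:350,225:485],None,fx=3,fy=2.6,interpolation=cv2.INTER_CUBIC)[:600,:800])
for uv in[(315,220),(468,257),(291,308),(452,346)]: print(ray('top',uv,.04).round(4))
print('wedge top z~.02 back',[ray('top',uv,.02).round(4) for uv in[(237,200),(237,222)]],'tip',[ray('top',uv,.0025).round(4) for uv in[(293,201),(292,223)]])
E
python3 b.py
```

```text
[ 0.5708 -0.0185  0.04  ]
[ 0.4947 -0.3338  0.04  ]
[0.3916 0.0297 0.04  ]
[ 0.3161 -0.2936  0.04  ]
wedge top z~.02 back [array([0.6167, 0.1477, 0.02  ]), array([0.569 , 0.1463, 0.02  ])] tip [array([0.6183, 0.028 , 0.0025]), array([0.57  , 0.0298, 0.0025])]
```

View pics/crop1.png

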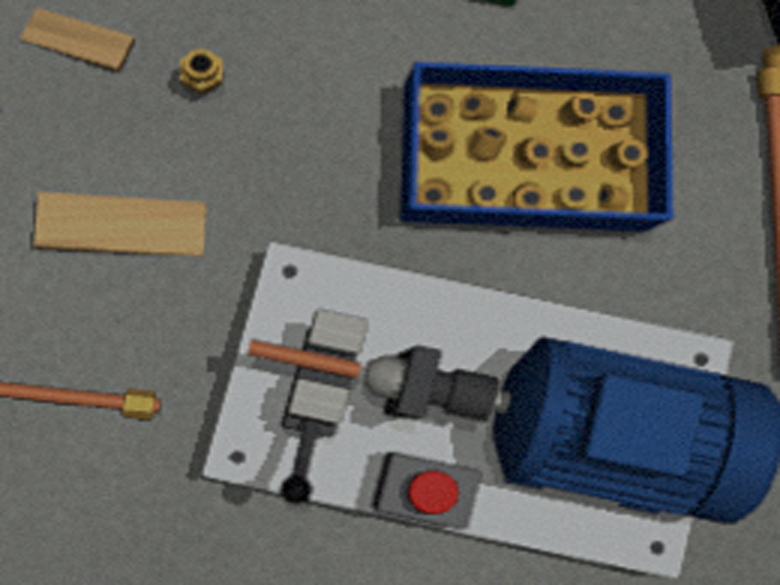

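The crop confirms it. The large beech wedge lies at crop (120,223), clear of the union and tube. Plate screws are at crop (290,271), (237,457), (701,359) and (657,547). I'll fit the machine pose to these screws.

```bash
cat > c.py <<'E'
from h import *
P=np.array([ray('top',(225+u/3,125+v/2.6),.04)[:2] for u,v in[(290,271),(237,457),(701,359),(657,547)]])
M=np.array([[75,145],[-75,145],[75,-145],[-75,-145]])/1e3
c=P.mean(0);H=M.T@(P-c);a=np.arctan2(H[0,1]-H[1,0],H[0,0]+H[1,1])
Rm=np.array([[np.cos(a),-np.sin(a)],[np.sin(a),np.cos(a)]])
print('machine',c.round(4),'yaw',a.round(4),'res',(P-c-M@Rm.T).round(4).tolist())
f=c+Rm@[.075,.145];print('foot',f.round(4))
for p in[(.593,.147),(.594,.029)]: print('in machine',(Rm.T@(np.array(p)-c)).round(4))
# press approach: tool x along machine (.82,.57), tilt
ex=Rm@[.82,.57];ex/=np.linalg.norm(ex);yaw=np.arctan2(ex[1],ex[0])
s=r.get_state();R0=R.from_quat(s['eef_rot'])
Rd=R.from_euler('z',yaw)*R.from_euler('x',np.pi)*R.from_rotvec([0,-.3,0])
tip=np.r_[f,.09];tcp=tip-Rd.as_matrix()[:,2]*r.tips_ahead
print('tcp goal',tcp,'shift tool',R0.inv().apply(tcp-s['tool_pos']).round(4),'turn',(R0.inv()*Rd).as_rotvec().round(4),'yaw',yaw)
E
python3 c.py
```

```text
machine [ 0.4444 -0.1549] yaw -0.2411 res [[-0.0002, -0.0002], [0.0001, -0.0001], [-0.0003, 0.0002], [0.0004, 0.0001]]
foot [ 0.5519 -0.032 ]
in machine [0.0722 0.3287]
in machine [0.1014 0.2143]
tcp goal [ 0.55710434 -0.02999782  0.10815139] shift tool [ 0.4985 -0.3745  0.1496] turn [ 0.0069 -0.3     0.0451] yaw 0.3663381968214675
```

>>> jog_arm(turn=[[0,0,0],[0,0,0],[0,0,0],[0,0,0],[0,0,0],[0,0,0],[0,0,0],[0,0,0],[0,0,0],[0,0,0],[0,-0.1,0.02],[0,-0.2,0.03],[0.007,-0.3,0.045],[0.007,-0.3,0.045],[0.007,-0.3,0.045],[0.007,-0.3,0.045],[0.007,-0.3,0.045]], translation=[[0.04,-0.03,0],[0.08,-0.06,0],[0.12,-0.09,0],[0.16,-0.12,0],[0.2,-0.15,0],[0.24,-0.18,0],[0.28,-0.21,0],[0.32,-0.24,0],[0.36,-0.27,0],[0.4,-0.3,0],[0.44,-0.33,0],[0.48,-0.36,0],[0.5,-0.375,0.03],[0.4985,-0.3745,0.07],[0.4985,-0.3745,0.11],[0.4985,-0.3745,0.13],[0.4985,-0.3745,0.13]], grip=[1,1,1,1,1,1,1,1,1,1,1,1,1,1,1,1,1])

```text
clock: 3.02
tool_pos: [0.5565, -0.0301, 0.127]
eef_rot: [0.972, 0.18, -0.148, 0.027]
contact_force: [-0.3, -0.4, 0.7]
opening: 0.004
finger_force: 0.0
```

```bash
cat > d.py <<'E'
from h import *
st();s=r.get_state();Rt=R.from_quat(s['eef_rot'])
tip=np.array(s['tool_pos'])+Rt.as_matrix()[:,2]*r.tips_ahead
print('tip',tip.round(4),'down in tool',Rt.inv().apply([0,0,-1]).round(4),'to corner',Rt.inv().apply(np.array([.5519,-.032,.04])-tip).round(4))
snap('side','side1')
E
python3 d.py; python3 -c "
import cv2;i=cv2.imread('pics/side1.png');cv2.imwrite('pics/c2.png',cv2.resize(i[100:300,200:440],None,fx=3,fy=3))"
```

```text
{'clock': 3.025, 'tool_pos': [0.5565, -0.0301, 0.127], 'eef_rot': [0.9721, 0.1802, -0.148, 0.027], 'contact_force': [-0.2625, -0.435, 0.7369], 'opening': 0.0037, 'q': [-0.0478, 0.8926, -0.0515, 1.6234, 0.1528, 0.9238, -1.4007]}
tip [ 0.5512 -0.0321  0.1089] down in tool [2.975e-01 8.000e-04 9.547e-01] to corner [0.0211 0.0002 0.0656]
```

View pics/c2.png

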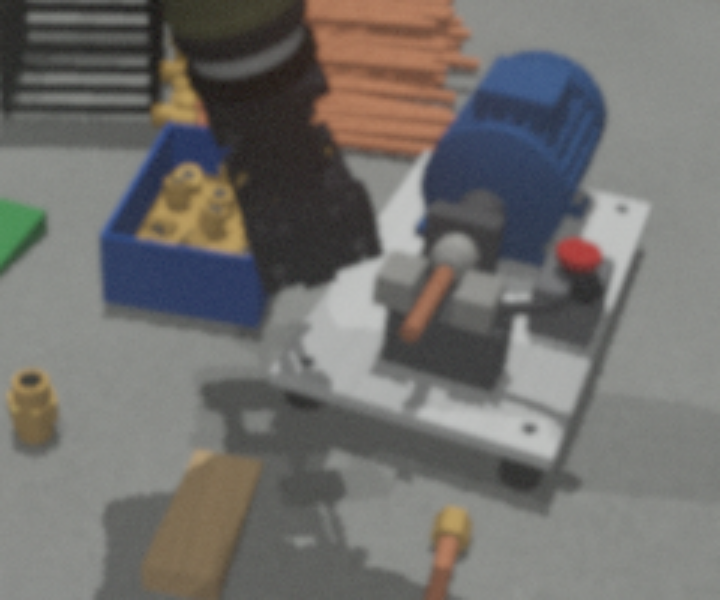

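The picture shows the closed fingers leaning outward over the corner, screw at crop (305,360). They are clear of the clamp and the tray.

>>> jog_arm(turn=[[0,0,0],[0,0,0],[0,0,0],[0,0,0],[0,0,0],[0,0,0],[0,0,0]], translation=[[0.006,0,0.0191],[0.0119,0,0.0382],[0.0167,0,0.0535],[0.0178,0,0.0573],[0.0187,0,0.0602],[0.0193,0,0.0621],[0.0196,0,0.063]], grip=[1,1,1,1,1,1,1])

```text
clock: 3.95
tool_pos: [0.5574, -0.03, 0.062]
eef_rot: [0.972, 0.18, -0.147, 0.027]
contact_force: [-0.3, -0.2, 0.1]
opening: 0.004
finger_force: 0.0
```

>>> jog_arm(turn=[[0,0,0],[0,0,0]], translation=[[0.0006,0,0.0019],[0.0006,0,0.0019]], grip=[1,1])

```text
clock: 4.2
tool_pos: [0.5576, -0.03, 0.0605]
eef_rot: [0.972, 0.18, -0.147, 0.027]
contact_force: [0.1, 1.1, 6.3]
opening: 0.004
finger_force: 3.0
```

>>> jog_arm(turn=[[0,0,0],[0,0,0]], translation=[[0.0006,0,0.0019],[0.0006,0,0.0019]], grip=[1,1])

```text
clock: 4.45
tool_pos: [0.5581, -0.0299, 0.0588]
eef_rot: [0.972, 0.18, -0.146, 0.027]
contact_force: [0.1, 1.7, 8.6]
opening: 0.005
finger_force: 3.8
```

>>> jog_arm(turn=[[0,0,0],[0,0,0]], translation=[[0.0006,0,0.0019],[0.0006,0,0.0019]], grip=[1,1])

```text
clock: 4.7
tool_pos: [0.5585, -0.0298, 0.0569]
eef_rot: [0.972, 0.18, -0.146, 0.027]
contact_force: [1.1, -0.3, 7.9]
opening: 0.007
finger_force: 4.0
```

>>> jog_arm(turn=[[0,0,0],[0,0,0],[0,0,0]], translation=[[0.0005,0,0.0015],[0.0006,0,0.0019],[0.0006,0,0.0019]], grip=[1,1,1])

```text
clock: 5.08
tool_pos: [0.559, -0.0297, 0.055]
eef_rot: [0.972, 0.18, -0.145, 0.027]
contact_force: [1.8, 0.8, 7.4]
opening: 0.003
finger_force: 3.9
```

>>> jog_arm(turn=[[0,0,0],[0,0,0],[0,0,0]], translation=[[0.0005,0,0.0015],[0.0006,0,0.0019],[0.0006,0,0.0019]], grip=[1,1,1])

```text
clock: 5.45
tool_pos: [0.5594, -0.0295, 0.0531]
eef_rot: [0.973, 0.18, -0.145, 0.027]
contact_force: [1.8, 1.2, 7.1]
opening: 0.005
finger_force: 3.9
```

>>> jog_arm(turn=[[0,0,0],[0,0,0],[0,0,0]], translation=[[0.0004,0,0.001],[0.0005,0,0.0015],[0.0005,0,0.0015]], grip=[1,1,1])

```text
clock: 5.82
tool_pos: [0.5597, -0.0295, 0.0515]
eef_rot: [0.973, 0.18, -0.144, 0.027]
contact_force: [1.9, 1.2, 7.2]
opening: 0.002
finger_force: 3.8
```

Run:
```python
from h import *
st();s=r.get_state();print(R.from_quat(s['eef_rot']).inv().apply([0,0,1]).round(4),s['clock'])
```

```text
{'clock': 5.825, 'tool_pos': [0.5597, -0.0295, 0.0515], 'eef_rot': [0.9726, 0.1803, -0.1443, 0.0273], 'contact_force': [1.8998, 1.1923, 7.2259], 'opening': 0.0016, 'q': [-0.0528, 1.0061, -0.0434, 1.6342, 0.1684, 0.7926, -1.4213]}
[-0.2905  0.0011 -0.9569] 5.825
```

>>> jog_arm(turn=[[0,0,0],[0,0,0],[0,0,0]], translation=[[0.0003,0,0.001],[0.0005,0,0.0017],[0.0005,0,0.0017]], grip=[1,1,1])

```text
clock: 6.2
tool_pos: [0.5598, -0.0294, 0.051]
eef_rot: [0.973, 0.18, -0.144, 0.027]
contact_force: [0.8, 1.2, 16.7]
opening: 0.002
finger_force: 8.2
```

Felt it rock about 9–10 mm and then bottom out. Lifting off gently.

>>> jog_arm(turn=[[0,0,0],[0,0,0],[0,0,0],[0,0,0],[0,0,0],[0,0,0],[0,0,0],[0,0,0],[0,0,0],[0,0,0]], translation=[[-0.001,0,-0.0034],[-0.002,0,-0.0067],[-0.003,0,-0.01],[-0.004,0,-0.0134],[-0.006,0,-0.02],[-0.01,0,-0.033],[-0.018,0,-0.06],[-0.029,0,-0.095],[-0.037,0,-0.123],[-0.037,0,-0.123]], grip=[1,1,1,1,1,1,1,1,1,1])

```text
clock: 7.45
tool_pos: [0.5598, -0.0296, 0.1794]
eef_rot: [0.973, 0.18, -0.144, 0.028]
contact_force: [0.5, -0.6, 0.5]
opening: 0.004
finger_force: 0.0
```

```bash
cat > e.py <<'E'
from h import *
st();snap('top','top2')
for n in['machine','corner','wedge_back','wedge_tip']:
    print(n,[(np.round(d['position'],3).tolist(),round(d['p'],2)) for d in models.place_of('top',n)][:4])
yaw=-.2411
s=r.get_state();R0=R.from_quat(s['eef_rot'])
Rd=R.from_euler('z',yaw+np.pi/2)*R.from_euler('x',np.pi)
f=np.array([.5519,-.032]);ey=np.array([-np.sin(yaw),np.cos(yaw)]);ex=np.array([np.cos(yaw),np.sin(yaw)])
g=np.r_[np.array([.593,.147])+ey*.05,.15]
print('goal',g,'shift',R0.inv().apply(g-s['tool_pos']).round(4),'turn',(R0.inv()*Rd).as_rotvec().round(4))
for t in(.2,.4,.6,.8,1): print((R.from_rotvec(t*(R0.inv()*Rd).as_rotvec())).as_rotvec().round(3).tolist())
E
python3 e.py
```

```text
{'clock': 7.45, 'tool_pos': [0.5598, -0.0296, 0.1794], 'eef_rot': [0.9726, 0.18, -0.1443, 0.0275], 'contact_force': [0.468, -0.6087, 0.4544], 'opening': 0.0037, 'q': [-0.0462, 0.8204, -0.0553, 1.5924, 0.1427, 1.0187, -1.3871]}
machine []
corner []
wedge_back [([0.744, 0.091, 0.008], 0.97), ([0.601, 0.145, 0.009], 0.85), ([0.643, 0.288, 0.014], 0.71), ([0.544, 0.297, 0.005], 0.69)]
wedge_tip [([0.783, 0.16, 0.001], 0.96), ([0.839, -0.089, -0.002], 0.9), ([0.716, 0.192, 0.002], 0.82), ([0.457, 0.302, 0.002], 0.73)]
goal [0.60493855 0.1955538  0.15      ] shift [ 0.1271 -0.1932 -0.0124] turn [-0.1463  0.278  -0.9555]
[-0.029, 0.056, -0.191]
[-0.059, 0.111, -0.382]
[-0.088, 0.167, -0.573]
[-0.117, 0.222, -0.764]
[-0.146, 0.278, -0.955]
```

>>> jog_arm(turn=[[-0.0245,0.046,-0.159],[-0.049,0.093,-0.318],[-0.073,0.139,-0.478],[-0.098,0.185,-0.637],[-0.122,0.232,-0.796],[-0.1463,0.278,-0.9555],[-0.1463,0.278,-0.9555],[-0.1463,0.278,-0.9555]], translation=[[0.02,-0.032,-0.002],[0.042,-0.064,-0.004],[0.063,-0.096,-0.006],[0.085,-0.13,-0.008],[0.106,-0.16,-0.01],[0.127,-0.193,-0.0124],[0.127,-0.193,-0.0124],[0.127,-0.193,-0.0124]], grip=[0.92,0.92,0.92,0.92,0.92,0.92,0.92,0.92])

```text
clock: 8.7
tool_pos: [0.6055, 0.1937, 0.1504]
eef_rot: [0.788, 0.616, -0.0, 0.001]
contact_force: [-0.4, -0.3, 1.0]
opening: 0.079
finger_force: 0.0
```

```bash
cat > g.py <<'E'
from h import *
import sys
st()
yaw=-.2411;Rm=np.array([[np.cos(yaw),-np.sin(yaw)],[np.sin(yaw),np.cos(yaw)]]);c=np.array([.4444,-.1549])
tm=lambda p:(1e3*(Rm.T@(np.array(p)[:2]-c))).round(1).tolist()
s=r.get_state();print('tcp in machine',tm(s['tool_pos']),'tool x,z',R.from_quat(s['eef_rot']).as_matrix()[:,[0,2]].T.round(3).tolist())
for cam in['top','side']:
    im=snap(cam,sys.argv[1]+cam)
    for n in['wedge_back','wedge_tip','worn_foot_axis','corner','machine']:
        print(cam,n,[(tm(d['position']),round(d['p'],2)) for d in models.place_of(cam,n) if abs(d['position'][0]-.57)<.15 and d['position'][1]<.2][:3])
    # beech outline of the largest piece, for yaw
    hsv=cv2.cvtColor(im,cv2.COLOR_RGB2HSV)
    for d in models.masks_of(cam,'wedge')[:6]:
        m=d['pixels'].astype(np.uint8);h=hsv[m>0].mean(0);
        if 8<h[0]<28 and m.sum()>500:
            q=cv2.boxPoints(cv2.minAreaRect(cv2.findNonZero(m)))
            print(cam,'mask',m.sum(),h.round(),[tm(ray(cam,p,.008)) for p in q])
E
python3 g.py s3
```

```text
{'clock': 8.7, 'tool_pos': [0.6055, 0.1937, 0.1504], 'eef_rot': [0.7878, 0.6159, -0.0005, 0.0011], 'contact_force': [-0.4482, -0.3278, 0.9791], 'opening': 0.0787, 'q': [-0.203, 0.8496, -0.3339, 1.6168, 0.3771, 0.74, -0.9565]}
tcp in machine [73.2, 377.0] tool x,z [[0.241, 0.97, -0.002], [0.001, -0.002, -1.0]]
top wedge_back [([76.9, 328.3], 0.83)]
top wedge_tip [([101.8, 217.5], 0.96)]
top worn_foot_axis [([88.8, 272.8], 0.36)]
top corner [([71.8, 141.6], 0.74)]
top machine [([0.4, -0.2], 0.84)]
top mask 867 [ 19. 108. 192.] [[57.9, 314.0], [103.5, 323.1], [121.7, 217.3], [76.3, 209.2]]
side wedge_back []
side wedge_tip [([104.7, 210.6], 0.84), ([181.5, 400.9], 0.73)]
side worn_foot_axis [([75.1, 143.1], 0.52)]
side corner [([72.6, 145.0], 0.91)]
side machine [([3.3, 5.5], 0.91)]
side mask 1275 [ 18.  81. 170.] [[101.1, 340.9], [132.6, 214.7], [75.6, 214.7], [51.4, 338.4]]
side mask 712 [ 18.  76. 173.] [[255.5, 387.5], [252.1, 290.5], [213.5, 307.8], [219.9, 400.6]]
```

>>> jog_arm(turn=[[0,0,0],[0,0,0],[0,0,0],[0,0,0],[0,0,0],[0,0,0],[0,0,0],[0,0,0],[0,0,0],[0,0,0],[0,0,0],[0,0,0],[0,0,0],[0,0,0],[0,0,0],[0,0,0],[0,0,0]], translation=[[0,0.001,0.04],[0,0.001,0.08],[0,0.001,0.11],[0,0.001,0.122],[0,0.001,0.122],[-0.015,0.001,0.122],[-0.025,0.001,0.122],[-0.03,0.001,0.122],[-0.034,0.001,0.122],[-0.038,0.001,0.122],[-0.042,0.001,0.122],[-0.046,0.001,0.122],[-0.05,0.001,0.122],[-0.054,0.001,0.122],[-0.058,0.001,0.122],[-0.062,0.001,0.122],[-0.066,0.001,0.122]], grip=[0.92,0.92,0.92,0.92,0.92,0.92,0.92,0.92,0.92,0.92,0.92,0.92,0.92,0.92,0.92,0.92,0.92])

```text
clock: 11.52
tool_pos: [0.5912, 0.1308, 0.0292]
eef_rot: [0.787, 0.617, 0.001, 0.001]
contact_force: [0.2, -0.1, 1.0]
opening: 0.079
finger_force: 0.3
```

```bash
python3 g.py s4;python3 -c "
import cv2,numpy as np;i=cv2.imread('pics/s4top.png')[140:310,220:400];j=cv2.imread('pics/s4side.png')[180:350,200:380]
cv2.imwrite('pics/c4.png',cv2.resize(np.hstack([i,j]),None,fx=2.2,fy=2.2,interpolation=2))"
```

```text
{'clock': 11.525, 'tool_pos': [0.5912, 0.1308, 0.0292], 'eef_rot': [0.787, 0.6169, 0.0009, 0.0007], 'contact_force': [0.1655, -0.1119, 1.0428], 'opening': 0.0787, 'q': [-0.1571, 0.9987, -0.244, 1.751, 0.4874, 0.4499, -0.9771]}
tcp in machine [74.3, 312.5] tool x,z [[0.239, 0.971, 0.001], [0.002, 0.0, -1.0]]
top wedge_back []
top wedge_tip []
top worn_foot_axis []
top corner [([72.0, 143.3], 0.69), ([-0.7, -2.4], 0.46)]
top machine [([-1.8, 0.1], 0.71)]
side wedge_back [([77.5, 296.5], 0.46), ([-1.7, 1.6], 0.17)]
side wedge_tip [([179.7, 401.4], 0.62)]
side worn_foot_axis [([79.4, 143.9], 0.8), ([78.1, 299.1], 0.34)]
side corner [([76.5, 143.7], 0.58)]
side machine [([0.3, 1.5], 0.91), ([78.4, 141.1], 0.35)]
```

View pics/c4.png

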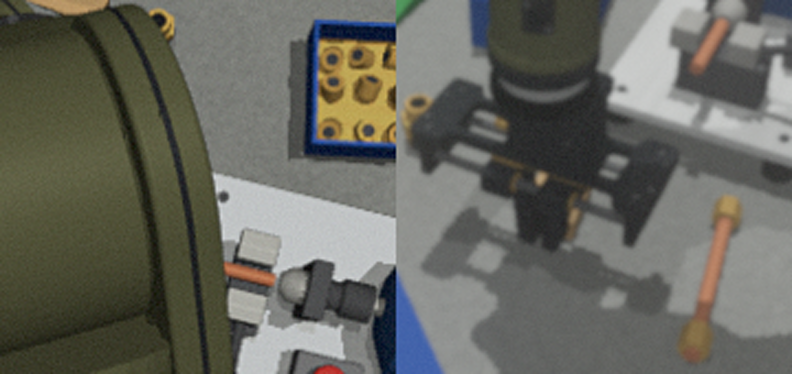

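Both fixed cameras are blocked by the hand, with only slivers of wedge visible behind the fingers in the side view (crop ~(575,210)). I'll try the wrist camera.

```bash
cat > w.py <<'E'
from h import *
import sys
yaw=-.2411;Rm=np.array([[np.cos(yaw),-np.sin(yaw)],[np.sin(yaw),np.cos(yaw)]]);c=np.array([.4444,-.1549])
tm=lambda p:(1e3*(Rm.T@(np.array(p)[:2]-c))).round(1).tolist()
im=snap('wrist',sys.argv[1]);k=cams.camera_params('wrist');print(np.round(k['eye'],3),R.from_quat(k['orientation']).apply([0,0,-1]).round(2))
for n in['wedge_back','wedge_tip','worn_foot_axis','corner','machine']:
    print(n,[(tm(d['position']),round(d['p'],2)) for d in models.place_of('wrist',n)][:3])
for d in models.masks_of('wrist','wedge')[:3]:
    m=d['pixels'].astype(np.uint8);q=cv2.boxPoints(cv2.minAreaRect(cv2.findNonZero(m)));print('mask',m.sum(),q.round().tolist(),[tm(ray('wrist',p,.005)) for p in q])
E
python3 w.py w4
```

```text
[0.612 0.21  0.157] [-0.07 -0.31 -0.95]
wedge_back [([77.6, 300.4], 0.7)]
wedge_tip [([177.5, 401.3], 0.69)]
worn_foot_axis []
corner []
machine []
mask 3206 [[245.0, 416.0], [263.0, 279.0], [328.0, 288.0], [310.0, 425.0]] [[58.8, 221.9], [69.9, 307.3], [101.7, 302.5], [95.2, 215.5]]
mask 12396 [[379.0, 0.0], [559.0, 0.0], [559.0, 114.0], [379.0, 114.0]] [[115.0, 426.0], [181.2, 424.8], [192.1, 384.1], [119.0, 384.8]]
```

View pics/w4.png

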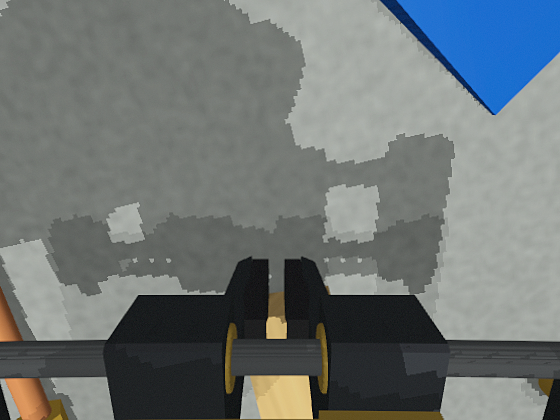

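The wrist view shows the wedge beyond the fingers, back right edge at (327,290), with its two side edges at about (250,418) and (312,418) at the bottom of the picture. I'll compute where those edges are.

Run:
```python
from h import *
yaw=-.2411;Rm=np.array([[np.cos(yaw),-np.sin(yaw)],[np.sin(yaw),np.cos(yaw)]]);c=np.array([.4444,-.1549])
tm=lambda p:(1e3*(Rm.T@(np.array(p)[:2]-c))).round(1).tolist()
im=cv2.imread('pics/w4.png');hsv=cv2.cvtColor(im,cv2.COLOR_BGR2HSV)
m=((hsv[:,:,0]>8)&(hsv[:,:,0]<28)&(hsv[:,:,1]>60)&(hsv[:,:,2]>120))
for v in(285,292,300,380,395,405,409):
    x=np.where(m[v,200:360])[0]+200
    if len(x): print(v,x.min(),x.max(),[tm(ray('wrist',(u,v),z)) for z in(.012,) for u in(x.min(),x.max())])
```

```text
292 329 329 [[101.0, 304.6], [101.0, 304.6]]
380 225 327 [[50.1, 253.6], [102.2, 253.4]]
395 255 310 [[65.2, 243.9], [93.8, 243.8]]
405 258 311 [[66.7, 237.3], [94.5, 237.2]]
409 259 311 [[67.2, 234.6], [94.5, 234.5]]
```

>>> jog_arm(turn=[[0,0,0],[0,0,0],[0,0,0],[0,0,0],[0,0,0],[0,0,0]], translation=[[-0.004,0,0],[-0.008,0,0],[-0.012,0,0],[-0.016,0,0],[-0.02,0,0],[-0.02,0,0]], grip=[0.92,0.92,0.92,0.92,0.92,0.92])

```text
clock: 13.32
tool_pos: [0.5864, 0.1109, 0.0291]
eef_rot: [0.787, 0.617, 0.001, 0.001]
contact_force: [-0.2, 0.1, -0.0]
opening: 0.077
finger_force: 0.0
```

```bash
cat > v.py <<'E'
from h import *
import sys
yaw=-.2411;Rm=np.array([[np.cos(yaw),-np.sin(yaw)],[np.sin(yaw),np.cos(yaw)]]);c=np.array([.4444,-.1549])
tm=lambda p:(1e3*(Rm.T@(np.array(p)[:2]-c))).round(1).tolist()
st();print('tcp',tm(r.get_state()['tool_pos']))
im=snap('wrist',sys.argv[1])[:,:,::-1].copy();hsv=cv2.cvtColor(im,cv2.COLOR_BGR2HSV)
m=((hsv[:,:,0]>8)&(hsv[:,:,0]<28)&(hsv[:,:,1]>60)&(hsv[:,:,2]>120))
for v in(288,292,296,385,395,405,409):
    x=np.where(m[v,200:360])[0]+200
    if len(x): print(v,x.min(),x.max(),[tm(ray('wrist',(u,v),.012)) for u in(x.min(),x.max())])
print([tm(d['position']) for d in models.place_of('wrist','wedge_back')])
E
python3 v.py w5
```

```text
{'clock': 13.325, 'tool_pos': [0.5864, 0.1109, 0.0291], 'eef_rot': [0.7872, 0.6167, 0.0007, 0.0008], 'contact_force': [-0.2174, 0.0672, -0.0349], 'opening': 0.0773, 'q': [-0.1292, 0.9925, -0.2391, 1.7783, 0.4992, 0.4294, -0.9634]}
tcp [74.4, 292.0]
385 226 326 [[50.4, 230.1], [101.8, 229.9]]
395 251 310 [[63.1, 223.6], [93.7, 223.5]]
405 253 311 [[64.0, 217.0], [94.4, 216.9]]
409 254 311 [[64.5, 214.3], [94.5, 214.2]]
[[79.0, 277.8]]
```

View pics/w5.png

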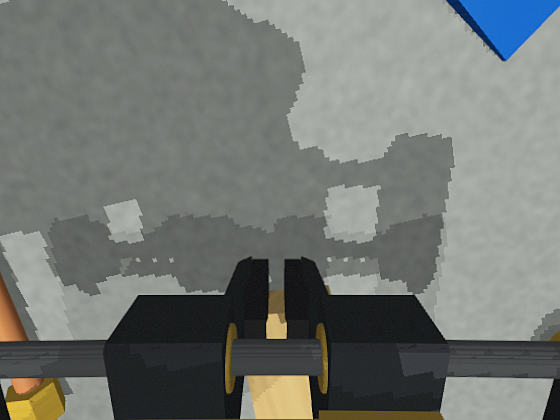

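The wedge is rotating into line: its edge slope has gone from about 0.21 to 0.15. Continuing.

>>> jog_arm(turn=[[0,0,0],[0,0,0],[0,0,0],[0,0,0],[0,0,0],[0,0,0],[0,0,0]], translation=[[-0.004,0,0],[-0.008,0,0],[-0.012,0,0],[-0.016,0,0],[-0.02,0,0],[-0.024,0,0],[-0.024,0,0]], grip=[0.92,0.92,0.92,0.92,0.92,0.92,0.92])

```text
clock: 14.3
tool_pos: [0.5806, 0.0876, 0.0291]
eef_rot: [0.787, 0.617, 0.001, 0.001]
contact_force: [-0.1, 0.4, -0.6]
opening: 0.083
finger_force: 0.0
```

```bash
python3 v.py w6
```

```text
{'clock': 14.3, 'tool_pos': [0.5806, 0.0876, 0.0291], 'eef_rot': [0.7872, 0.6167, 0.0006, 0.0008], 'contact_force': [-0.1075, 0.4489, -0.5784], 'opening': 0.0832, 'q': [-0.0949, 0.9859, -0.2339, 1.8084, 0.5138, 0.4059, -0.9455]}
tcp [74.3, 268.0]
385 226 326 [[50.4, 206.1], [101.8, 205.9]]
395 245 310 [[60.0, 199.6], [93.7, 199.5]]
405 246 311 [[60.3, 193.0], [94.4, 192.9]]
409 247 311 [[60.8, 190.4], [94.5, 190.2]]
[[78.3, 252.9]]
```

>>> jog_arm(turn=[[0,0,0],[0,0,0],[0,0,0],[0,0,0],[0,0,0],[0,0,0]], translation=[[-0.004,0,0],[-0.008,0,0],[-0.012,0,0],[-0.016,0,0],[-0.019,0,0],[-0.019,0,0]], grip=[0.92,0.92,0.92,0.92,0.92,0.92])

```text
clock: 15.15
tool_pos: [0.5761, 0.0694, 0.0291]
eef_rot: [0.787, 0.617, 0.001, 0.001]
contact_force: [-0.3, 0.2, 0.1]
opening: 0.08
finger_force: 0.0
```

```bash
python3 v.py w7
```

```text
{'clock': 15.15, 'tool_pos': [0.5761, 0.0694, 0.0291], 'eef_rot': [0.7872, 0.6167, 0.0007, 0.0007], 'contact_force': [-0.3405, 0.2194, 0.0774], 'opening': 0.0803, 'q': [-0.0671, 0.9813, -0.2301, 1.8302, 0.5256, 0.3888, -0.9304]}
tcp [74.3, 249.2]
385 226 326 [[50.4, 187.2], [101.8, 187.0]]
395 242 310 [[58.4, 180.7], [93.7, 180.6]]
405 241 311 [[57.7, 174.2], [94.4, 174.0]]
409 242 311 [[58.2, 171.5], [94.5, 171.3]]
[[80.3, 238.3]]
```

Aligned. Now pushing in small steps until it bites.

>>> jog_arm(turn=[[0,0,0],[0,0,0],[0,0,0]], translation=[[-0.003,0,0],[-0.006,0,0],[-0.006,0,0]], grip=[0.92,0.92,0.92])

```text
clock: 15.62
tool_pos: [0.5747, 0.0635, 0.0291]
eef_rot: [0.787, 0.617, 0.001, 0.001]
contact_force: [0.0, -0.6, -0.3]
opening: 0.083
finger_force: 0.0
```

>>> jog_arm(turn=[[0,0,0],[0,0,0]], translation=[[-0.002,0,0],[-0.003,0,0]], grip=[0.92,0.92])

```text
clock: 15.88
tool_pos: [0.574, 0.061, 0.0291]
eef_rot: [0.787, 0.617, 0.001, 0.001]
contact_force: [0.2, -0.4, -0.2]
opening: 0.081
finger_force: 0.2
```

>>> jog_arm(turn=[[0,0,0],[0,0,0]], translation=[[-0.002,0,0],[-0.002,0,0]], grip=[0.92,0.92])

```text
clock: 16.12
tool_pos: [0.5736, 0.0591, 0.0291]
eef_rot: [0.787, 0.617, 0.001, 0.001]
contact_force: [-0.2, -0.0, -0.5]
opening: 0.078
finger_force: 0.1
```

>>> jog_arm(turn=[[0,0,0],[0,0,0]], translation=[[-0.002,0,0],[-0.002,0,0]], grip=[0.92,0.92])

```text
clock: 16.38
tool_pos: [0.5734, 0.058, 0.0292]
eef_rot: [0.787, 0.617, 0.002, 0.0]
contact_force: [1.0, 1.2, 0.3]
opening: 0.079
finger_force: 1.2
```

>>> jog_arm(turn=[[0,0,0],[0,0,0]], translation=[[-0.002,0,0],[-0.002,0,0]], grip=[0.92,0.92])

```text
clock: 16.62
tool_pos: [0.5732, 0.0571, 0.0292]
eef_rot: [0.787, 0.617, 0.002, 0.0]
contact_force: [1.9, 5.4, -1.5]
opening: 0.083
finger_force: 2.5
```

>>> jog_arm(turn=[[0,0,0],[0,0,0]], translation=[[-0.0015,0,0],[-0.0015,0,0]], grip=[0.92,0.92])

```text
clock: 16.88
tool_pos: [0.5731, 0.0568, 0.0293]
eef_rot: [0.786, 0.618, 0.003, -0.0]
contact_force: [1.5, 5.7, -2.0]
opening: 0.084
finger_force: 3.4
```

>>> jog_arm(turn=[[0,0,0],[0,0,0]], translation=[[-0.0015,0,0],[-0.0015,0,0]], grip=[0.92,0.92])

```text
clock: 17.12
tool_pos: [0.573, 0.0565, 0.0293]
eef_rot: [0.786, 0.618, 0.004, -0.001]
contact_force: [0.6, 8.9, -2.9]
opening: 0.082
finger_force: 4.2
```

>>> jog_arm(turn=[[0,0,0],[0,0,0]], translation=[[-0.001,0,0],[-0.001,0,0]], grip=[0.92,0.92])

```text
clock: 17.38
tool_pos: [0.573, 0.0564, 0.0293]
eef_rot: [0.786, 0.618, 0.005, -0.001]
contact_force: [2.6, 9.2, -1.8]
opening: 0.08
finger_force: 4.8
```

>>> jog_arm(turn=[[0,0,0],[0,0,0],[0,0,0]], translation=[[-0.001,0,0],[-0.001,0,0],[-0.001,0,0]], grip=[0.92,0.92,0.92])

```text
clock: 17.75
tool_pos: [0.5729, 0.0562, 0.0294]
eef_rot: [0.786, 0.618, 0.005, -0.001]
contact_force: [2.3, 11.0, -2.2]
opening: 0.083
finger_force: 5.3
```

>>> jog_arm(turn=[[0,0,0],[0,0,0],[0,0,0],[0,0,0],[0,0,0],[0,0,0],[0,0,0],[0,0,0],[0,0,0],[0,0,0]], translation=[[0.003,0,0],[0.006,0,0],[0.012,0,0],[0.025,0,0],[0.04,0,0],[0.04,0,-0.03],[0.04,0,-0.07],[0.04,0,-0.11],[0.04,0,-0.15],[0.04,0,-0.15]], grip=[0.92,0.92,0.92,0.92,0.92,0.92,1,1,1,1])

```text
clock: 19.0
tool_pos: [0.5826, 0.0909, 0.1823]
eef_rot: [0.787, 0.617, 0.004, 0.002]
contact_force: [-0.2, -0.1, -0.6]
opening: 0.003
finger_force: 0.0
```

```bash
cat > p.py <<'E'
from h import *
st();s=r.get_state();R0=R.from_quat(s['eef_rot'])
im=snap('side','side8');yaw=-.2411;Rm=np.array([[np.cos(yaw),-np.sin(yaw)],[np.sin(yaw),np.cos(yaw)]]);c=np.array([.4444,-.1549])
tm=lambda p:(1e3*(Rm.T@(np.array(p)[:2]-c))).round(1).tolist()
for n in['wedge_back','worn_foot_axis','corner','machine']:
    print(n,[(tm(d['position']),round(d['p'],2)) for d in models.place_of('side',n)][:3])
cv2.imwrite('pics/c8.png',cv2.resize(im[150:330,210:420,::-1],None,fx=3,fy=3))
Rd=R.from_euler('z',.366)*R.from_euler('x',np.pi)*R.from_rotvec([0,-.3,0])
tcp=np.r_[.5519,-.032,.10]-Rd.as_matrix()[:,2]*r.tips_ahead
print('shift',R0.inv().apply(tcp-s['tool_pos']).round(4),'level part',R0.inv().apply(tcp+[0,0,.08]-s['tool_pos']).round(4),'turn',(R0.inv()*Rd).as_rotvec().round(4))
E
python3 p.py
```

```text
{'clock': 19.0, 'tool_pos': [0.5826, 0.0909, 0.1823], 'eef_rot': [0.7869, 0.6171, 0.004, 0.0018], 'contact_force': [-0.151, -0.0842, -0.6273], 'opening': 0.0026, 'q': [-0.0158, 0.7556, -0.3778, 1.7493, 0.4019, 0.7047, -0.8485]}
wedge_back [([74.1, 226.1], 0.88), ([227.6, 303.2], 0.85), ([87.8, 481.6], 0.57)]
worn_foot_axis [([75.3, 142.6], 0.75)]
corner [([71.8, 144.8], 0.94)]
machine [([-0.8, 1.5], 0.82)]
shift [-0.1237  0.0036  0.0637] level part [-0.1234  0.0042 -0.0163] turn [ 0.1498 -0.2838  0.956 ]
```

View pics/c8.png

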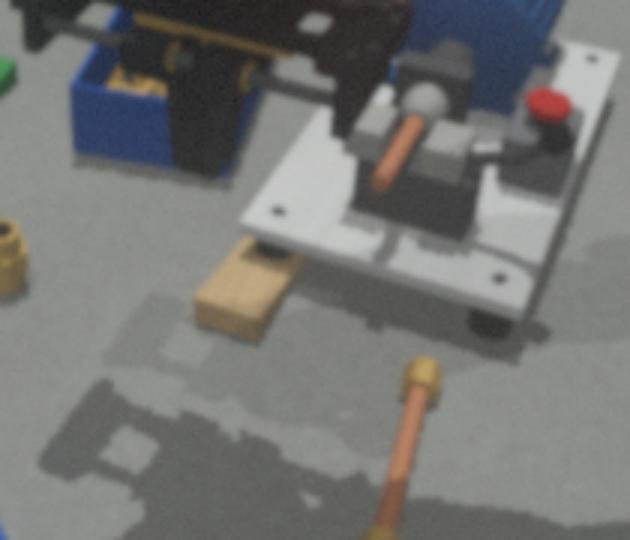

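The side view shows the wedge under the worn foot at crop (270,240), aligned and centred, with the machine unmoved. Going back to press the corner.

>>> jog_arm(turn=[[0.025,-0.047,0.159],[0.05,-0.095,0.318],[0.075,-0.142,0.478],[0.1,-0.19,0.637],[0.125,-0.237,0.797],[0.1498,-0.2838,0.956],[0.1498,-0.2838,0.956],[0.1498,-0.2838,0.956],[0.1498,-0.2838,0.956],[0.1498,-0.2838,0.956],[0.1498,-0.2838,0.956]], translation=[[-0.02,0,-0.015],[-0.04,0,-0.0163],[-0.06,0.002,-0.0163],[-0.08,0.002,-0.0163],[-0.1,0.004,-0.0163],[-0.1234,0.0042,-0.0163],[-0.1234,0.0042,-0.0163],[-0.1236,0.004,0.02],[-0.1237,0.0036,0.05],[-0.1237,0.0036,0.0637],[-0.1237,0.0036,0.0637]], grip=[1,1,1,1,1,1,1,1,1,1,1])

```text
clock: 20.62
tool_pos: [0.5542, -0.0309, 0.1147]
eef_rot: [0.972, 0.181, -0.151, 0.027]
contact_force: [0.1, -0.9, 0.5]
opening: 0.003
finger_force: 0.0
```

```bash
python3 d.py
```

```text
{'clock': 20.625, 'tool_pos': [0.5542, -0.0309, 0.1147], 'eef_rot': [0.9715, 0.1808, -0.1508, 0.0271], 'contact_force': [0.1498, -0.901, 0.5217], 'opening': 0.0029, 'q': [-0.0384, 0.9106, -0.0682, 1.6295, 0.1725, 0.908, -1.4183]}
tip [ 0.5489 -0.0329  0.0966] down in tool [0.3029 0.0019 0.953 ] to corner [0.0202 0.0004 0.053 ]
```

>>> jog_arm(turn=[[0,0,0],[0,0,0],[0,0,0],[0,0,0],[0,0,0]], translation=[[0.008,0,0.019],[0.0145,0,0.036],[0.0172,0,0.0448],[0.0185,0,0.0486],[0.0185,0,0.0486]], grip=[1,1,1,1,1])

```text
clock: 21.3
tool_pos: [0.5574, -0.0307, 0.0633]
eef_rot: [0.972, 0.18, -0.15, 0.028]
contact_force: [-0.9, -0.4, -0.1]
opening: 0.005
finger_force: 0.0
```

>>> jog_arm(turn=[[0,0,0],[0,0,0],[0,0,0]], translation=[[0.0003,0,0.001],[0.0006,0,0.0019],[0.0006,0,0.0019]], grip=[1,1,1])

```text
clock: 21.68
tool_pos: [0.5576, -0.0306, 0.0616]
eef_rot: [0.972, 0.18, -0.15, 0.028]
contact_force: [-0.3, -0.6, 1.1]
opening: 0.004
finger_force: 0.1
```

>>> jog_arm(turn=[[0,0,0],[0,0,0]], translation=[[0.0003,0,0.001],[0.0003,0,0.001]], grip=[1,1])

```text
clock: 21.92
tool_pos: [0.5577, -0.0307, 0.0611]
eef_rot: [0.972, 0.18, -0.15, 0.028]
contact_force: [-0.7, 0.4, 4.7]
opening: 0.004
finger_force: 2.3
```

>>> jog_arm(turn=[[0,0,0],[0,0,0]], translation=[[0.0003,0,0.001],[0.0003,0,0.001]], grip=[1,1])

```text
clock: 22.18
tool_pos: [0.5577, -0.0306, 0.0608]
eef_rot: [0.972, 0.18, -0.15, 0.028]
contact_force: [0.2, 0.3, 11.1]
opening: 0.007
finger_force: 5.3
```

>>> jog_arm(turn=[[0,0,0],[0,0,0],[0,0,0]], translation=[[0.0002,0,0.0006],[0.0002,0,0.0006],[0.0002,0,0.0006]], grip=[1,1,1])

```text
clock: 22.55
tool_pos: [0.5578, -0.0306, 0.0607]
eef_rot: [0.972, 0.18, -0.15, 0.028]
contact_force: [-1.9, 0.3, 14.8]
opening: 0.007
finger_force: 7.0
```

Firm: 15 N moves it only about 0.1 mm. I'll hold a moment, then lift away.

>>> jog_arm(turn=[[0,0,0],[0,0,0],[0,0,0],[0,0,0],[0,0,0],[0,0,0]], translation=[[-0.0002,0,-0.0006],[-0.0002,0,-0.0006],[-0.0002,0,-0.0006],[-0.0002,0,-0.0006],[-0.0002,0,-0.0006],[-0.0002,0,-0.0006]], grip=[1,1,1,1,1,1])

```text
clock: 23.3
tool_pos: [0.5577, -0.0307, 0.0608]
eef_rot: [0.972, 0.18, -0.15, 0.028]
contact_force: [-0.8, 0.6, 9.9]
opening: 0.005
finger_force: 5.3
```

>>> jog_arm(turn=[[0,0,0],[0,0,0],[0,0,0],[0,0,0],[0,0,0],[0,0,0],[0,0,0],[0,0,0],[0,0,0]], translation=[[-0.0006,0,-0.0019],[-0.0012,0,-0.0038],[-0.003,0,-0.0095],[-0.009,0,-0.0286],[-0.018,0,-0.057],[-0.03,0,-0.095],[-0.045,0,-0.143],[-0.045,0,-0.143],[-0.045,0,-0.143]], grip=[1,1,1,1,1,1,1,1,1])

```text
clock: 24.42
tool_pos: [0.5575, -0.0306, 0.2098]
eef_rot: [0.972, 0.18, -0.15, 0.028]
contact_force: [-0.0, 0.2, -0.2]
opening: 0.004
finger_force: 0.0
```

```bash
python3 p.py
```

```text
{'clock': 24.425, 'tool_pos': [0.5575, -0.0306, 0.2098], 'eef_rot': [0.9718, 0.1797, -0.15, 0.0276], 'contact_force': [-0.0267, 0.1877, -0.234], 'opening': 0.0042, 'q': [-0.0346, 0.784, -0.0756, 1.5672, 0.1503, 1.0934, -1.3908]}
wedge_back [([89.5, 481.0], 0.89), ([-4.6, 458.0], 0.88), ([224.3, 304.6], 0.69)]
worn_foot_axis [([79.3, 144.7], 0.74), ([70.6, 142.0], 0.23)]
corner [([74.1, 145.7], 0.91), ([-1.5, 104.6], 0.61)]
machine [([-1.4, 2.6], 0.58), ([-54.6, 284.8], 0.31)]
shift [ 0.0276 -0.0007  0.0874] level part [ 0.0034 -0.0007  0.0111] turn [-0.0004  0.0062 -0.0003]
```

View pics/c8.png

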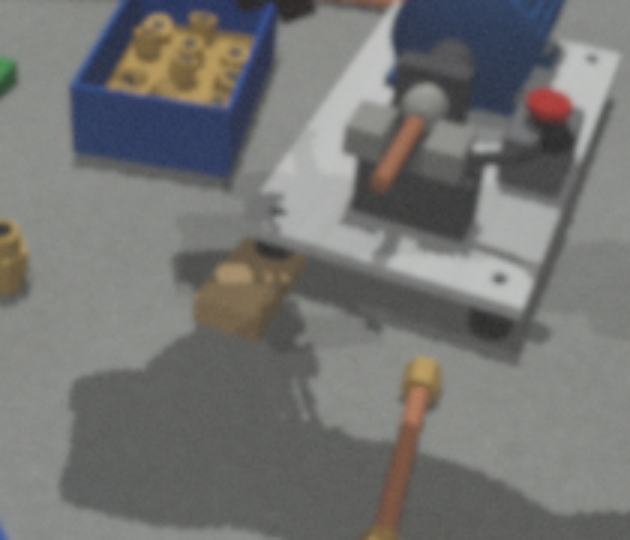

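The wedge is still under the foot at crop (250,290), the hand is clear, and the tube, tray and union are where they were.

```bash
python3 -c "
from plant import r
print(r.finish_job())"
```

```text
the job is handed in; nothing more can be done
None
```

The job is done and handed in at about 24 s: the corner first rocked about 10 mm when pressed, the wedge was pushed under the worn foot until it bit at about 11 N, and a second press of 10–15 N moved the corner only about 0.1 mm; the wedge stays in place with the hand clear, and no verdict was returned.

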